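Pack the coffee bar caddy

TASK

Put the round steel canister and the flat-sided tea tin from the worktop into the small wooden caddy beside the amber jar that is already in it, so that all three stand upright on its floor in one tight row. Slide the jar along if you need the room, lower the things in rather than dropping them, and leave the milk pitcher, the tamper and the brush where they are.

Things in the scene. Friction and masses are not known exactly. Their poses are not given: they have to be found in the camera images.
- caddy: open wooden box fixed to the worktop, outside 86 (its x) x 184 (its y) x 45 mm high, walls and floor 8 mm thick, so inside 70 (x) x 168 (y) mm. Origin: centre of its underside, on the worktop. The row of things runs along its y axis; z up.
- caddy_in (a point): centre of the caddy's inner floor, 8 mm above the worktop; axes as the caddy's
- canister: closed round steel canister with a straight side, diameter 60 mm, height 95 mm, about 0.3 kg; stands on the worktop. Origin: centre of its underside, z up its axis.
- tin: closed rectangular dark metal tea tin with a bright lid, 62 (its x) x 42 (its y) x 100 mm high, about 0.25 kg; stands on the worktop. Origin: centre of its underside. It fits with the others only with its 62 mm side across the caddy (tin x along caddy x).
- jar: closed round amber glass jar with a black lid of the same width, diameter 52 mm, height 92 mm, about 0.25 kg; stands loose in the caddy, anywhere near the middle of its length. Origin: centre of its underside.
- pitcher: open steel milk pitcher with a side handle (at its +y), diameter 76 mm, height 85 mm; leave alone. Origin: centre of its underside.
- tamper: steel coffee tamper standing on its 58 mm wide base, 82 mm high; leave alone. Origin: centre of its underside.
- brush: cleaning brush about 170 mm long lying along its x on the worktop; leave alone. Origin: middle of its underside.
There are look-alikes about, which are no part of the job. Leave any green, purple or turquoise look-alike of the jar alone.

How it is judged (in metres and radians):
At the end, for the whole second after the job is handed in: Canister, tin and jar all stand in the caddy: undersides within 5 mm of its inner floor, inside its walls (centres within 20 mm of its long middle line and 66 mm of its middle along the row), upright within 0.1 rad and at rest (under 0.02 m/s) (x of canister in the frame of caddy_in between -0.02 and 0.02 m and y of canister in the frame of caddy_in between -0.066 and 0.066 m and z of canister in the frame of caddy_in between -0.005 and 0.005 m and angle between each of canister, tin, jar's own z axis and vertical below 0.1 rad and linear speed of each of canister, tin, jar below 0.02 m/s and x of tin in the frame of caddy_in between -0.02 and 0.02 m and y of tin in the frame of caddy_in between -0.066 and 0.066 m and z of tin in the frame of caddy_in between -0.005 and 0.005 m and x of jar in the frame of caddy_in between -0.02 and 0.02 m and y of jar in the frame of caddy_in between -0.066 and 0.066 m and z of jar in the frame of caddy_in between -0.005 and 0.005 m); the robot touches nothing.
It fails at once if the pitcher, the tamper or the brush was moved more than 30 mm (distance of any of pitcher, tamper, brush from where it was at the start of the episode above 0.03 m).
It fails at once if the canister, the tin or the jar was dropped into the caddy (falling free faster than 0.7 m/s, a drop of some 25 mm) ((horizontal distance between canister and caddy_in below 0.12 m and linear speed of canister above 0.7 m/s and contact force between the fingers and canister below 0.1 N) or (horizontal distance between tin and caddy_in below 0.12 m and linear speed of tin above 0.7 m/s and contact force between the fingers and tin below 0.1 N) or (horizontal distance between jar and caddy_in below 0.12 m and linear speed of jar above 0.7 m/s and contact force between the fingers and jar below 0.1 N)).
It also fails if it takes over 64 s, if anything falls off the work surface, if the arm or the gripper's body presses on something with over 40 N, if the wrist force passes 120 N, or if a joint passes its speed limit or range.

ROBOT

A 6-joint arm with a two-finger parallel gripper is mounted at the origin on the work surface. World frame = base frame: x ahead of the robot, y to its left, z up, the work surface at z = 0. Lengths are in m, angles in degrees, forces in N, time in s.
With the tool pointing down it reaches from about 0.25 to 0.725 m from the base axis. Payload 9.7 kg.
Tool frame: the origin (TCP) lies midway between the tips of the shut fingers; the grasp point (between the pads) lies bot.hold_point_z behind it (bot.hold_point_z is the distance from the TCP to the grasp point, in m); z points along the fingers, y is the line along which they close (so a half turn about z gives the same grasp; the last joint's range is limited). The gripper opens to 85 mm and grips with 20 to 120 N. Pads are 22 mm wide; open, the fingers measure 114 mm over their backs; the gripper's body (76 mm by 85 mm) begins 54 mm behind the grasp point. The pads swing forward as they close: fully open they stand 13 mm farther back than shut.
Start: joints at [-68.182, 4.979, 10.078, 95.1, 0, 90], TCP at [0.204, -0.511, 0.231] pointing down, gripper open.
Joint ranges: [-179.16, 179.16], [-48.56, 103.87], [-65.8, 70.77], [-126.05, 130.52], [-82.76, 87.17], [-180, 180]. Speed limits (degrees/s): [127.2, 127.2, 147.25, 180, 180, 180].

INTERFACE

Orientations are given as [roll, pitch, yaw] about the fixed x, y, z axes, in that order (R = Rz(yaw) Ry(pitch) Rx(roll)).
In Python, from workcell import bot, camera, camera_model, ticket gives the robot as it stands.
- The arm moves only by the tool send_rows, never from a script. Its argument "targets" is text: rows parted by semicolons, each of 5 numbers parted by spaces: the shift along the tool's x, y, z in mm, then the turn about the tool's z in degrees, then the closure in counts, from 0 (fully open) to 255 (shut). A call has 1 to 20 rows; each row is the pose to reach, as a shift and turn from the pose commanded when the call began, along the tool's axes at that moment; what a row does not reach only later rows make up. A row lasts 1/8 s, in which the tool goes at most 62.5 mm and 10.7 degrees, less where a joint would pass 70% of its speed; a pose out of reach is approached as far as the arm can. A call with a gripper value outside its range is refused whole. The fingers move at their own pace and stop on an object; "newtons" is the grip in N (left out, the last holds). Time passes only in rows, so rows that repeat a pose let the fingers close. It gives the time, the measured TCP pose, the force, the opening and the grip force at its end, in the units of the state.
- bot.get_obs(): the state, without advancing time (a new reading comes with each control period).
- camera(name): name is "side" or "top"; returns the picture (480x640x3 uint8, blue, green, red); there is no depth.
- camera_model(name): a dict with "K" (3x3 intrinsics, pixels), "dist_coeffs" ([k1, k2, p1, p2, k3] as OpenCV has them; the pictures are not rectified), "pose" (4x4, takes a point from camera to world coordinates). Camera axes: x right, y down, z forward; pixel columns grow to the right and rows downward; lengths in m; the calibration is good to about 2 mm. A picture is of the moment at which its call begins. camera_model takes no time and is no camera call.
- ticket.job_done(): hands the job in; it is judged then, once.
The state is a dict: "time": time; "q": joint angles; "qd": joint speeds; "joint_efforts": joint torques, N m; "ee_pos": TCP position; "tcp_rot": TCP orientation; "wrist_force": force on the tool from outside, world axes, zero at the start; "torque": the same for the moment, N m; "opening": finger opening in m; "grasp_force": force on a finger pad.
Only numpy, scipy, OpenCV 4.12 (cv2) and the standard library are available. Lean on these libraries where they do the work, as an engineer would, in place of code of your own. Each camera call takes 0.05 s, during which the arm holds its last target. There are 200 camera calls.

## Working session

There is one attempt and no reset: what is moved stays moved. The work goes in short steps, Python scripts to look and compute and a tool call to move; the robot and the scene stay as the last step left them, time stands still between calls to the robot, and variables do not carry over. Pictures are saved under pics/ and viewed, at most 13 in all, crops included, and the job is handed in when it is done.

Besides the shell and the picture viewer there is one more tool, called after "Request:" as name(argument=value, ...), one argument or row to a line, values as JSON. send_rows: Moves the arm, as the interface text tells. Its arguments: {"type":"object","properties":{"targets":{"type":"string"},"newtons":{"type":"number"}},"required":["targets"]}

```bash
mkdir -p pics; python3 - <<'E'
from workcell import bot,camera,camera_model
import cv2
for n in("top","side"):
    cv2.imwrite(f"pics/{n}0.png",camera(n)); m=camera_model(n); print(n,m["K"],m["dist_coeffs"],m["pose"])
print(bot.get_obs(),bot.hold_point_z)
E
```

```text
top [[471.87391234   0.         309.56700064]
 [  0.         471.87391234 240.13907274]
 [  0.           0.           1.        ]] [-0.05683994  0.          0.          0.          0.        ] [[-0.0163516  -0.98937966  0.14443168  0.41723949]
 [-0.99972559  0.01375451 -0.01896177  0.02174169]
 [ 0.0167738  -0.1447021  -0.98933308  1.17325215]
 [ 0.          0.          0.          1.        ]]
side [[468.05706841   0.         316.36800886]
 [  0.         468.05706841 231.25562805]
 [  0.           0.           1.        ]] [-0.02373772  0.          0.          0.          0.        ] [[-0.69368001 -0.53856424  0.47828506  0.16434023]
 [-0.72027874  0.52103347 -0.45795487  0.43863778]
 [-0.00256441 -0.6621727  -0.74934687  0.74388412]
 [ 0.          0.          0.          1.        ]]
{'time': 0.1, 'q': array([-6.81816109e+01,  5.00616067e+00,  1.00381619e+01,  9.51000073e+01,
       -1.40033715e-03,  8.99993661e+01]), 'qd': array([ 0.02093593, -0.04180313,  0.15459436,  0.01959206,  0.01339784,
        0.01756083]), 'joint_efforts': array([-1.07385145e-03, -5.21561944e+01,  4.65652764e+01,  1.60511525e-02,
       -9.18207343e-05, -5.53731695e-06]), 'ee_pos': array([ 0.20432932, -0.51040335,  0.23066367]), 'tcp_rot': array([-1.79931994e+02,  1.39958379e-03,  2.18190246e+01]), 'wrist_force': array([-1.34341716,  0.14631776, -0.46801881]), 'torque': array([0.05825617, 0.02229091, 0.004503  ]), 'grasp_force': 0.0, 'opening': 0.0855001586096669} 0.0187
```

View pics/top0.png

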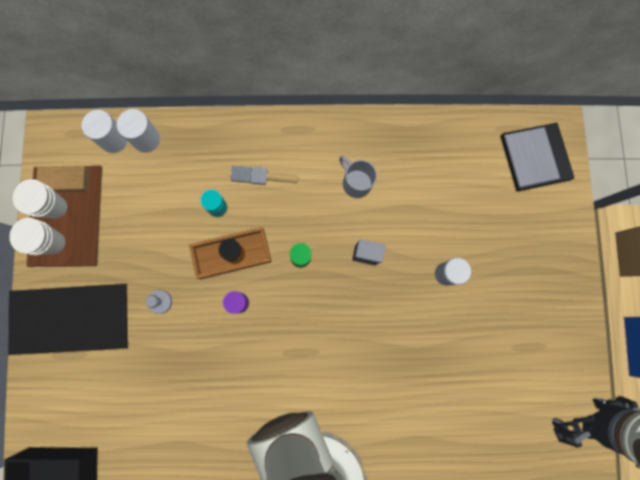

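View pics/side0.png

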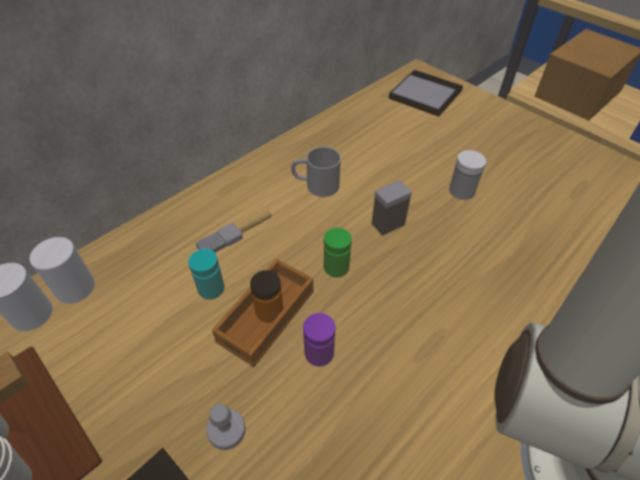

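The top view shows the caddy centred near (231,253) with the jar's black lid at (231,250), the tin's lid at (370,250), and the canister's top at (457,270). The look-alikes are green (300,254), purple (235,302) and teal (213,202). The side view agrees: jar (266,285), tin (391,205), canister (468,172).

```bash
cat > h.py <<'E'
import cv2,numpy as np
from workcell import bot,camera,camera_model
def ray(n,uv,z):
    m=camera_model(n);P=np.array(m["pose"])
    p=cv2.undistortPoints(np.float64(uv).reshape(-1,1,2),np.array(m["K"]),np.array(m["dist_coeffs"])).reshape(-1,2)
    d=np.c_[p,np.ones(len(p))]@P[:3,:3].T
    return (P[:3,3]+d*((z-P[2,3])/d[:,2])[:,None])[:,:2]
def blob(mask,seed):
    cs,_=cv2.findContours(mask.astype(np.uint8),cv2.RETR_EXTERNAL,cv2.CHAIN_APPROX_NONE)
    cs=[c for c in cs if len(c)>12]
    return max(cs,key=lambda c:cv2.pointPolygonTest(c,seed,True)).reshape(-1,2)
def rect(n,c,z):
    w=ray(n,c,z)*1000; r=cv2.minAreaRect(w.astype(np.float32)); return np.round(r[0],1),np.round(r[1],1),round(r[2],1)
def delta(xy_mm,o):  # shift in tool axes, tool down with yaw
    a=np.radians(o["tcp_rot"][2]);d=np.array(xy_mm)-np.array(o["ee_pos"])[:2]*1000
    x=np.array([np.cos(a),np.sin(a)]);y=np.array([np.sin(a),-np.cos(a)])
    return d@x,d@y
E
python3 - <<'E'
from h import *
T=cv2.imread("pics/top0.png");S=cv2.imread("pics/side0.png")
for n,I,pts in(("top",T,[(231,250),(370,246),(370,260),(457,270),(447,276),(250,240),(235,265),(262,252),(340,280)]),("side",S,[(266,285),(395,192),(395,215),(470,158),(465,185)])):
    H=cv2.cvtColor(I,cv2.COLOR_BGR2HSV)
    print(n,[(p,H[p[1],p[0]].tolist()) for p in pts])
cv2.imwrite("pics/c1.png",np.hstack([cv2.resize(T[215:295,180:280],None,fx=4,fy=4,interpolation=0),cv2.resize(T[225:305,345:425],None,fx=4,fy=4,interpolation=0)]))
E
```

```text
top [((231, 250), [105, 24, 43]), ((370, 246), [112, 18, 158]), ((370, 260), [110, 25, 92]), ((457, 270), [105, 7, 216]), ((447, 276), [105, 11, 186]), ((250, 240), [15, 159, 143]), ((235, 265), [15, 158, 150]), ((262, 252), [15, 158, 150]), ((340, 280), [19, 110, 176])]
side [((266, 285), [13, 58, 53]), ((395, 192), [135, 8, 132]), ((395, 215), [14, 47, 60]), ((470, 158), [160, 4, 180]), ((465, 185), [0, 6, 86])]
```

View pics/c1.png

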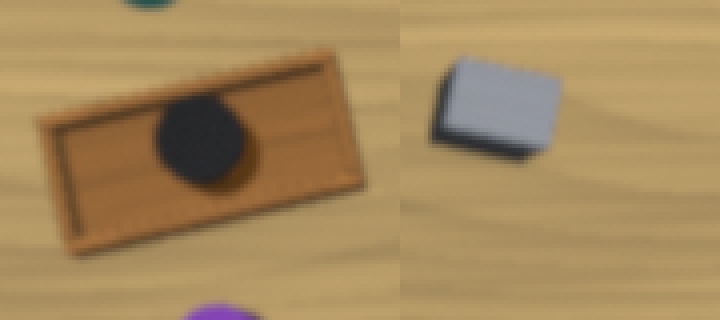

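The left half of the crop shows the caddy rim tilted about 13°, with the jar left of the middle (about (230,250) in the full picture). The right half shows the tin lid as a bright quad at about (370,250), its long side tilted about -9° in the picture.

```bash
python3 - <<'E'
from h import *
T=cv2.imread("pics/top0.png");S=cv2.imread("pics/side0.png")
o=bot.get_obs()
H=cv2.cvtColor(T,cv2.COLOR_BGR2HSV).astype(int);h,s,v=[H[...,i] for i in range(3)]
c=blob((h<19)&(s>128)|(v<70),(231,265));print("caddy",rect("top",c,.045))
print("jar",rect("top",blob((v<62)&(s<90),(231,250)),.092))
print("tin",rect("top",blob((s<60)&(v>125),(370,246)),.1))
print("can",rect("top",blob((s<50)&(v>201),(457,270)),.095))
H=cv2.cvtColor(S,cv2.COLOR_BGR2HSV).astype(int);h,s,v=[H[...,i] for i in range(3)]
print("tin",rect("side",blob((s<60)&(v>100),(395,192)),.1))
print("can",rect("side",blob((s<50)&(v>145),(470,158)),.095))
print("jar",rect("side",blob((v<45),(266,280)),.092))
c=blob((h<17)&(s>128)|(v<70),(290,285));print("caddy",rect("side",c,.045))
for n in((221,-468),):print(delta(n,o))
E
```

```text
caddy (array([554.7, 192.9]), array([ 88.7, 184.1]), 12.9)
jar (array([557.1, 185. ]), array([46.4, 46.5]), 89.2)
tin (array([ 548.4, -137.9]), array([63.5, 43.7]), 77.0)
can (array([ 499.5, -341.9]), array([53.4, 54.1]), 42.6)
tin (array([ 546.7, -136. ]), array([63.9, 42.2]), 75.7)
can (array([ 497.6, -342.5]), array([59.9, 56.6]), 46.1)Traceback (most recent call last):
  File "<stdin>", line 12, in <module>
  File "h.py", line 11, in blob
    return max(cs,key=lambda c:cv2.pointPolygonTest(c,seed,True)).reshape(-1,2)
           ~~~^^^^^^^^^^^^^^^^^^^^^^^^^^^^^^^^^^^^^^^^^^^^^^^^^^^
ValueError: max() iterable argument is empty
```

Request:
send_rows(
  targets="100 -88 20 -14 0;200 -176 40 -28 0;586 -515 80 -81 0;586 -515 80 -81 0;586 -515 80 -81 0;586 -515 80 -81 0;586 -515 80 -81 0;586 -515 80 -81 0;586 -515 80 -81 0;586 -515 80 -81 0;586 -515 80 -81 0;586 -515 80 -81 0;586 -515 80 -81 0;586 -515 80 -81 0;586 -515 80 -81 0;586 -515 80 -81 0",
  newtons=40,
)

```text
time: 2.1
ee_pos: [0.5568, 0.1844, 0.1516]
tcp_rot: [180.0, 0.0, 102.8]
wrist_force: [-0.3, -0.6, -0.0]
opening: 0.0853
grasp_force: 0.0
```

Request:
send_rows(
  targets="0 0 50 0 0;0 0 80 0 0;0 0 90 0 0;0 0 90 0 0;0 0 90 0 255;0 0 90 0 255;0 0 90 0 255;0 0 90 0 255;0 0 90 0 255;0 0 90 0 255;-10 0 90 0 255;-20 0 90 0 255;-30 0 90 0 255;-38 0 90 0 255;-42 0 90 0 255;-45 0 90 0 255;-47 0 90 0 255;-47 0 90 0 255",
  newtons=30,
)

```text
time: 4.35
ee_pos: [0.5685, 0.1397, 0.0629]
tcp_rot: [179.8, -0.0, 102.8]
wrist_force: [-0.6, 1.2, 9.7]
opening: 0.0512
grasp_force: 33.3
```

```bash
python3 - <<'E'
from h import *
S=camera("side");o=bot.get_obs();print(o["q"].round(1),o["wrist_force"])
cv2.imwrite("pics/s2.png",S[150:400,150:450].repeat(2,0).repeat(2,1))
E
```

```text
[13.8  9.7 -3.4 76.8  0.  91. ] [-0.88810373  2.22704166  8.46040067]
```

View pics/s2.png

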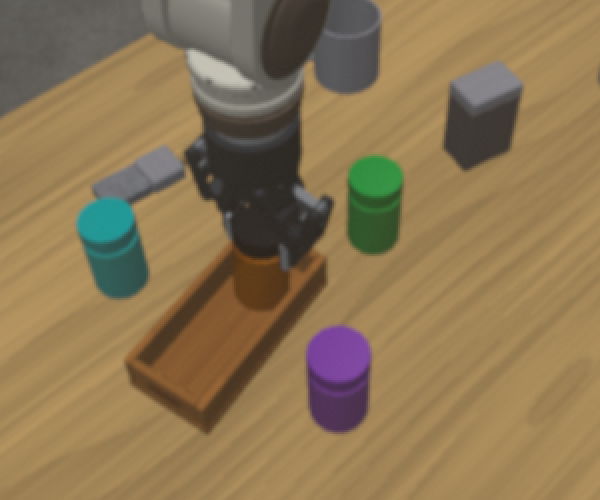

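The jar is gripped and now stands near the green-side (−y) end of the caddy, in the crop at about (262,270). I'll nudge it on to the wall.

Request:
send_rows(
  targets="-2 0 0 0 255;-3 0 0 0 255;-4 0 0 0 255;-5 0 0 0 255;-5 0 0 0 255;-5 0 0 0 255",
)

```text
time: 5.15
ee_pos: [0.5696, 0.1351, 0.063]
tcp_rot: [179.8, -0.1, 102.8]
wrist_force: [0.2, 2.8, 8.7]
opening: 0.0514
grasp_force: 33.4
```

Request:
send_rows(
  targets="-1 0 0 0 255;-2 0 0 0 255;-2 0 0 0 255",
)

```text
time: 5.52
ee_pos: [0.5699, 0.1334, 0.063]
tcp_rot: [179.8, -0.1, 102.8]
wrist_force: [-0.8, 3.9, 9.0]
opening: 0.0513
grasp_force: 33.4
```

Request:
send_rows(
  targets="-1 0 0 0 255;-2 0 0 0 255;-3 0 0 0 255;-3 0 0 0 255",
)

```text
time: 6.02
ee_pos: [0.5706, 0.1308, 0.063]
tcp_rot: [179.8, -0.1, 102.9]
wrist_force: [-0.6, 6.8, 9.3]
opening: 0.0515
grasp_force: 33.4
```

Request:
send_rows(
  targets="2 0 0 0 255;3 0 0 0 255;3 0 0 0 0;3 0 0 0 0;3 0 0 0 0;3 0 0 0 0;3 0 -50 0 0;3 0 -110 0 0;-60 0 -110 0 0;-120 0 -110 0 0;-180 0 -110 0 0;-240 0 -110 0 0;-240 0 -110 0 0",
)

```text
time: 7.65
ee_pos: [0.6231, -0.1082, 0.1705]
tcp_rot: [-180.0, 0.0, 102.5]
wrist_force: [0.3, 0.9, 0.1]
opening: 0.0853
grasp_force: 0.0
```

```bash
cat > m.py <<'E'
from h import *
import sys
def look(tag,can=False):
    T=camera("top")
    cv2.imwrite(f"pics/{tag}.png",T)
    H=cv2.cvtColor(T,cv2.COLOR_BGR2HSV).astype(int);h,s,v=[H[...,i] for i in range(3)]
    return T,h,s,v
E
python3 - <<'E'
from m import *
T,h,s,v=look("t3");o=bot.get_obs();print(o["ee_pos"],o["tcp_rot"])
print("jar",rect("top",blob((v<62)&(s<90),(252,246)),.1))
for t in(128,120):
  c=blob((h<19)&(s>t)|(v<70),(231,265));print("caddy",rect("top",c,.045))
print("can",delta((499,-342.2),o))
cv2.imwrite("pics/c3.png",cv2.resize(T[200:300,180:300],None,fx=5,fy=5,interpolation=0))
E
```

```text
[ 0.62286937 -0.10622237  0.1706836 ] [-1.79956849e+02 -2.14140284e-02  1.02635952e+02]
jar (array([567. , 140.3]), array([45.9, 46.5]), 89.9)
caddy (array([554.5, 193. ]), array([ 88.8, 184.3]), 13.0)
caddy (array([554.7, 193.2]), array([ 90.9, 187. ]), 13.0)
can (np.float64(-203.16506877459818), np.float64(-172.4906345330414))
```

View pics/c3.png

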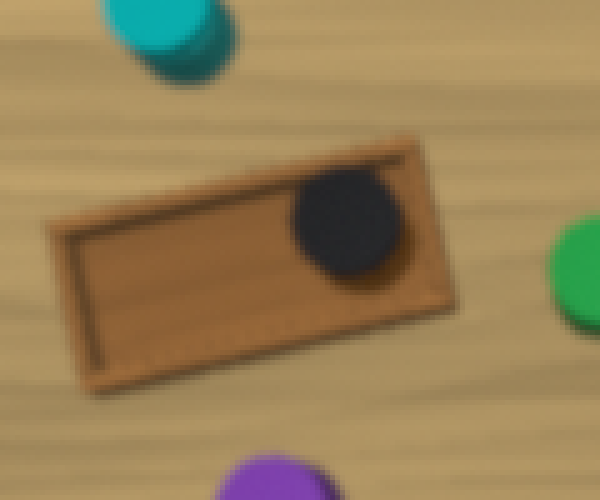

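The jar now stands about 4 mm off the −y end, with its lid at about (347,220) in the crop. The rest of the caddy is free. Next I'll fetch the canister.

Request:
send_rows(
  targets="-61 -52 0 0 0;-122 -104 0 0 0;-183 -155 0 0 0;-203 -172 0 0 0;-203 -172 0 0 0;-203 -172 50 0 0;-203 -172 100 0 0;-203 -172 115 0 0;-203 -172 115 0 0;-203 -172 115 0 255;-203 -172 115 0 255;-203 -172 115 0 255;-203 -172 115 0 255;-203 -172 115 0 255;-203 -172 105 0 255;-203 -172 85 0 255;-203 -172 45 0 255;-203 -172 5 0 255;-203 -172 -5 0 255;-203 -172 -5 0 255",
  newtons=50,
)

```text
time: 10.2
ee_pos: [0.5005, -0.3405, 0.1766]
tcp_rot: [180.0, 0.0, 102.8]
wrist_force: [-0.5, 0.6, -2.5]
opening: 0.059
grasp_force: 54.3
```

```bash
python3 - <<'E'
from h import *
o=bot.get_obs();print(o["ee_pos"],o["tcp_rot"],o["wrist_force"],o["opening"])
a=np.radians(12.95);t=np.array([556,193])+51*np.array([-np.sin(a),np.cos(a)]);print(t,delta(t,o))
E
```

```text
[ 0.50047477 -0.34054365  0.17656237] [1.79966694e+02 3.79010232e-02 1.02818830e+02] [-0.48377129  0.55841072 -2.45204072] 0.05899164827129678
[544.5708658  242.70286603] (np.float64(558.9264124931625), np.float64(172.40137066592848))
```

Request:
send_rows(
  targets="25 8 0 0 255;70 22 0 0 255;120 37 0 0 255;170 52 0 0 255;220 68 0 0 255;270 83 0 0 255;320 99 0 0 255;370 114 0 0 255;420 130 0 0 255;470 145 0 0 255;515 159 0 0 255;545 168 0 0 255;557 172 0 0 255;559 172 0 0 255;559 172 0 0 255;559 172 0 0 255",
)

```text
time: 12.2
ee_pos: [0.544, 0.2418, 0.1764]
tcp_rot: [180.0, 0.0, 102.7]
wrist_force: [0.7, -0.5, -1.9]
opening: 0.0586
grasp_force: 54.4
```

```bash
python3 - <<'E'
from m import *
o=bot.get_obs();print(o["ee_pos"],o["tcp_rot"])
S=camera("side");cv2.imwrite("pics/s4.png",S[130:400,150:450].repeat(2,0).repeat(2,1))
E
```

```text
[0.5440466  0.24180049 0.17638341] [1.79995725e+02 6.15298553e-03 1.02744099e+02]
```

View pics/s4.png

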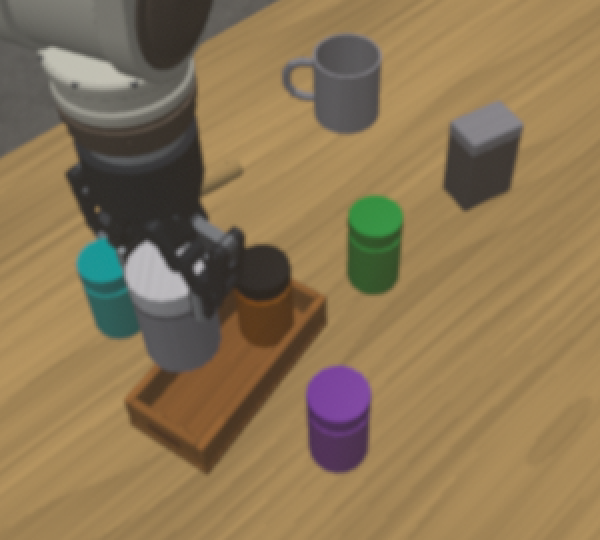

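The canister (crop (180,310)) is held level over the free end of the caddy. I'll lower it.

Request:
send_rows(
  targets="0 0 15 0 255;0 0 40 0 255;0 0 65 0 255;0 0 85 0 255;0 0 98 0 255;0 0 105 0 255;0 0 108 0 255;0 0 109 0 255;0 0 109 0 255",
)

```text
time: 13.38
ee_pos: [0.5442, 0.243, 0.0678]
tcp_rot: [180.0, -0.0, 102.8]
wrist_force: [-1.1, -0.5, -1.6]
opening: 0.0587
grasp_force: 54.4
```

Request:
send_rows(
  targets="0 0 1 0 255;0 0 2 0 255;0 0 3 0 255;0 0 3.5 0 255;0 0 3.5 0 255",
)

```text
time: 14.0
ee_pos: [0.5442, 0.2431, 0.0669]
tcp_rot: [179.9, -0.0, 102.8]
wrist_force: [-7.9, -1.3, 18.1]
opening: 0.0591
grasp_force: 56.1
```

Request:
send_rows(
  targets="0 0 -1.5 0 255;1 0 -1.5 0 255;2 0 -1.5 0 255;3 0 -1.5 0 255;3.5 0 -1.5 0 255;3.5 0 -1.5 0 255",
)

```text
time: 14.75
ee_pos: [0.544, 0.2456, 0.0669]
tcp_rot: [179.9, 0.1, 102.8]
wrist_force: [-1.4, -6.5, 8.9]
opening: 0.059
grasp_force: 55.6
```

Contact with the +y wall. I'll release, raise, and look with the arm on its way to the tin.

Request:
send_rows(
  targets="0 0 0 0 0;0 0 0 0 0;0 0 0 0 0;0 0 0 0 0;0 0 -20 0 0;0 0 -60 0 0;0 0 -110 0 0;-50 0 -110 -10 0;-110 0 -110 -20 0;-170 0 -110 -30 0;-230 0 -110 -40 0;-290 0 -110 -50 0;-350 0 -110 -64 0;-375 80 -110 -64 0;-375 80 -110 -64 0;-375 80 -110 -64 0",
)

```text
time: 16.75
ee_pos: [0.7051, -0.1019, 0.1734]
tcp_rot: [-180.0, -0.1, 166.8]
wrist_force: [-0.1, -0.0, 0.0]
opening: 0.0852
grasp_force: 0.0
```

```bash
python3 - <<'E'
from m import *
T,h,s,v=look("t5");o=bot.get_obs();print(o["time"],o["ee_pos"],o["tcp_rot"],o["q"].round(1))
print("jar",rect("top",blob((v<62)&(s<90),(252,246)),.1))
print("can",rect("top",blob((s<50)&(v>180),(211,256)),.103))
print(rect("top",blob((s<60)&(v>125),(370,246)),.1))
print("tin",delta((547.6,-137),o))
cv2.imwrite("pics/c5.png",np.hstack([cv2.resize(T[200:300,180:280],None,fx=4,fy=4,interpolation=0),cv2.resize(T[200:300,320:420],None,fx=4,fy=4,interpolation=0)]))
E
```

```text
16.8 [ 0.70434403 -0.10162813  0.17428732] [-1.79994045e+02 -8.44790778e-02  1.66816833e+02] [-8.2 28.  32.1 94.1  0.   5. ]
jar (array([567. , 140.3]), array([45.9, 46.5]), 89.9)
can (array([543.2, 246. ]), array([55.3, 55.7]), 57.0)
(array([ 663.8, -174.4]), array([211.5, 839.6]), 80.5)
tin (np.float64(144.54611420692876), np.float64(-70.1874768804378))
```

View pics/c5.png

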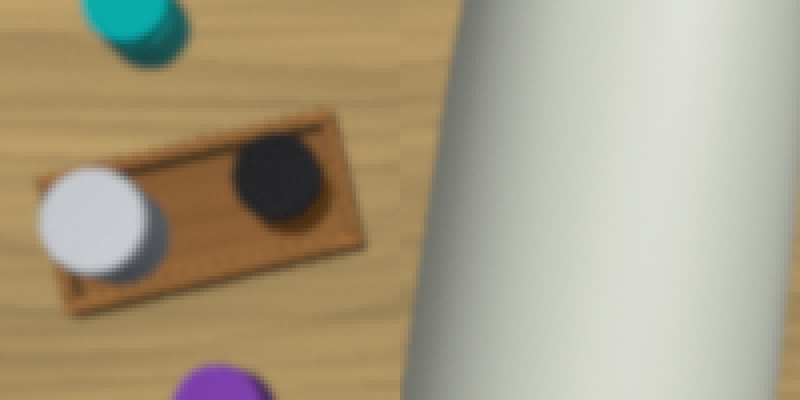

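Canister (crop (92,222)) stands against the left end, and the jar is at (278,178). There is about 52 mm between them for the 42 mm tin. The arm hides the tin, which hasn't been touched. Next I'll grasp it.

Request:
send_rows(
  targets="50 -24 0 0 0;100 -48 0 0 0;144 -70 0 0 0;144 -70 0 0 0;144 -70 0 0 0;144 -70 50 0 0;144 -70 95 0 0;144 -70 115 0 0;144 -70 117 0 0;144 -70 117 0 255;144 -70 117 0 255;144 -70 117 0 255;144 -70 117 0 255;144 -70 117 0 255;144 -70 110 0 255;144 -70 90 0 255;144 -70 50 0 255;144 -70 10 0 255;144 -70 -3 0 255;144 -70 -3 0 255",
)

```text
time: 19.3
ee_pos: [0.5484, -0.1371, 0.1781]
tcp_rot: [-180.0, 0.0, 166.8]
wrist_force: [0.2, 0.0, -3.2]
opening: 0.0617
grasp_force: 55.2
```

```bash
python3 - <<'E'
from m import *
T,h,s,v=look("t6");S=camera("side");o=bot.get_obs();print(o["time"],o["ee_pos"],o["tcp_rot"],o["wrist_force"],o["opening"])
t=(556.4,191.4);print(delta(t,o))
cv2.imwrite("pics/c6.png",S[80:330,250:550].repeat(2,0).repeat(2,1))
E
```

```text
19.4 [ 0.54765555 -0.13683239  0.17640294] [ 1.79996686e+02 -1.42755012e-01  1.66817456e+02] [ 0.23512627  0.23170092 -3.79285363] 0.06148186048590103
(np.float64(66.34076836841584), np.float64(321.57715726944195))
```

View pics/c6.png

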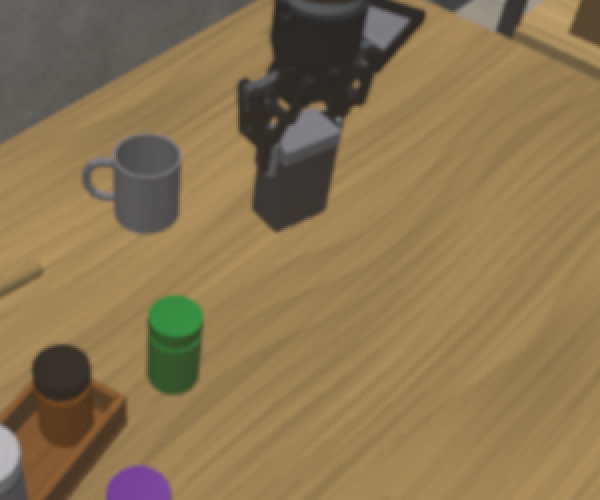

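The tin is held upright at about (300,180) in the crop, and the other things are undisturbed. I'll carry it over the gap and turn it.

Request:
send_rows(
  targets="5 25 -4 4 255;15 70 -8 11 255;25 120 -12 20 255;35 165 -12 30 255;45 210 -12 39 255;54 255 -12 48 255;61 290 -12 56 255;65 312 -12 61 255;66 321 -12 64 255;66 321 -12 64 255;66 321 -12 64 255;66 321 -12 64 255",
)

```text
time: 20.9
ee_pos: [0.5571, 0.19, 0.19]
tcp_rot: [-180.0, 0.0, 102.8]
wrist_force: [0.3, -0.4, -2.1]
opening: 0.0614
grasp_force: 55.3
```

```bash
python3 - <<'E'
from m import *
T,h,s,v=look("t7");S=camera("side");o=bot.get_obs();print(o["time"],o["ee_pos"],o["tcp_rot"])
print(delta((556.4,191.4),o)); cv2.imwrite("pics/side7.png",S)
cv2.imwrite("pics/c7.png",cv2.resize(S[170:370,190:360],None,fx=3,fy=3,interpolation=cv2.INTER_CUBIC))
E
```

```text
21.0 [0.55715366 0.19015006 0.19027945] [1.79999709e+02 1.74137386e-03 1.02803807e+02]
(np.float64(1.385880861847984), np.float64(-0.4579187022584041))
```

View pics/c7.png

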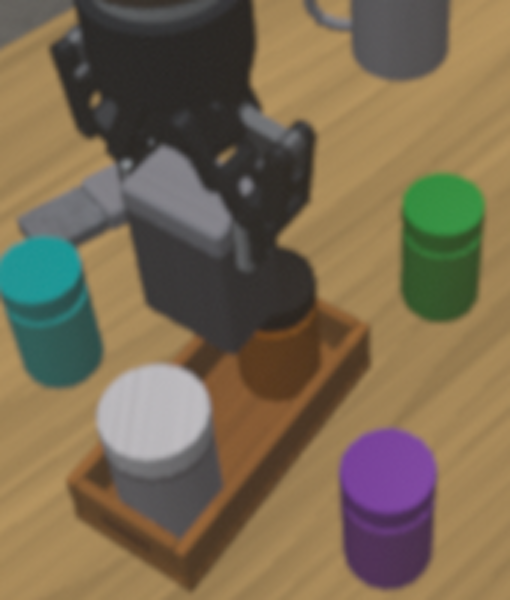

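The tin hangs between the jar and the canister. Its +y bottom edge runs from crop (150,303) to (235,350), and the +y lid edge from (126,190) to (228,247). I'll cast those to check the gap.

```bash
python3 - <<'E'
from h import *
a=np.radians(12.95);R=np.array([[np.cos(a),np.sin(a)],[-np.sin(a),np.cos(a)]])
f=lambda p,z:(R@(ray("side",[(190+p[0]/3,170+p[1]/3)],z)[0]*1000-[556,193])).round(1)
for z in(.131,.134):print("bot",f((150,303),z),f((235,350),z))
for z in(.231,.234):print("lid",f((126,190),z),f((228,247),z))
S=cv2.imread("pics/side7.png");H=cv2.cvtColor(S,cv2.COLOR_BGR2HSV).astype(int)
w=ray("side",blob((H[...,1]<50)&(H[...,2]>140),(241,306)),.103)*1000
c=cv2.minAreaRect(w.astype(np.float32));print("can",R@(np.array(c[0])-[556,193]),c[1])
print("jarlid right edge etc",f((283,250),.1),"caddy rim near corner",f((190,555),.045),f((70,485),.045),"far",f((370,328),.045))
E
```

```text
bot [27.7 14.4] [-29.6  13.9]
bot [26. 16.] [-31.   15.5]
lid [23.1 18.7] [-40.   20.1]
lid [21.1 20.5] [-41.7  21.9]
can [-1.97444018 54.77474694] (59.933509826660156, 59.120853424072266)
jarlid right edge etc [  4.7 -74.2] caddy rim near corner [-48.1  90.4] [34.5 93.6] far [-47.1 -87.9]
```

Request:
send_rows(
  targets="1 0 10 0 255;2 0 25 0 255;2 0 40 0 255;2 0 50 0 255;2 0 60 0 255;2 0 68 0 255;2 0 75 0 255;2 0 80 0 255;2 0 82 0 255;2 0 82 0 255",
)

```text
time: 22.25
ee_pos: [0.5567, 0.1926, 0.1083]
tcp_rot: [180.0, 0.0, 102.8]
wrist_force: [-0.0, 0.1, -2.6]
opening: 0.0614
grasp_force: 55.3
```

```bash
python3 - <<'E'
from m import *
S=camera("side");o=bot.get_obs();print(o["time"],o["ee_pos"],o["tcp_rot"],o["wrist_force"])
cv2.imwrite("pics/c8.png",cv2.resize(S[190:370,200:350],None,fx=3.3,fy=3.3,interpolation=cv2.INTER_CUBIC))
E
```

```text
22.3 [0.55680421 0.19260796 0.10850363] [ 1.79980765e+02 -1.24150518e-03  1.02820401e+02] [-1.48180727  0.07688736 -2.26628989]
```

View pics/c8.png

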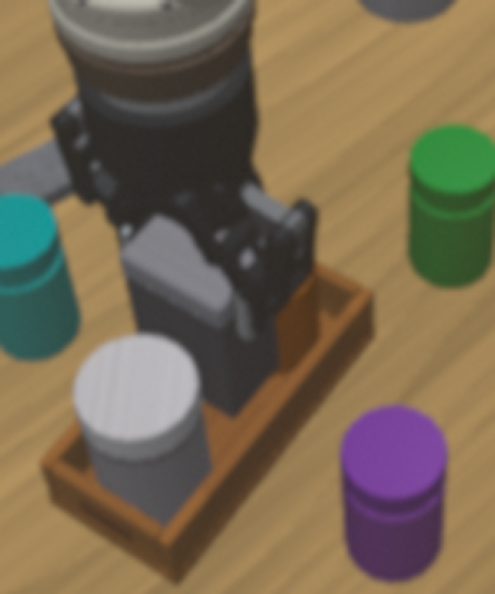

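The tin's bottom has gone in between canister and jar with no force. Its front corner, crop (235,412), lies just inside the rim. I'll carry on gently.

Request:
send_rows(
  targets="0 0 3 0 255;0 0 6 0 255;0 0 8 0 255;0 0 9 0 255",
)

```text
time: 22.8
ee_pos: [0.5566, 0.1925, 0.0991]
tcp_rot: [-180.0, 0.0, 102.8]
wrist_force: [-0.7, -0.2, -2.5]
opening: 0.0612
grasp_force: 55.3
```

Request:
send_rows(
  targets="0 0 4 0 255;0 0 10 0 255;0 0 18 0 255;0 0 24 0 255;0 0 28 0 255;0 0 30 0 255;0 0 30 0 255",
)

```text
time: 23.68
ee_pos: [0.5567, 0.1926, 0.0693]
tcp_rot: [-180.0, 0.0, 102.8]
wrist_force: [-1.0, -0.5, -2.5]
opening: 0.0615
grasp_force: 55.3
```

Request:
send_rows(
  targets="0 0 1 0 255;0 0 2 0 255;0 0 3 0 255;0 0 3 0 255",
)

```text
time: 24.18
ee_pos: [0.5568, 0.1927, 0.0679]
tcp_rot: [179.9, -0.0, 102.8]
wrist_force: [-3.7, -0.4, 9.1]
opening: 0.0615
grasp_force: 56.6
```

The tin is on the floor. I'll release it, back off straight up and move clear.

Request:
send_rows(
  targets="0 0 -1 0 255;0 0 -1 0 0;0 0 -1 0 0;0 0 -1 0 0;0 0 -1 0 0;0 0 -20 0 0;0 0 -60 0 0;0 0 -110 0 0;-60 0 -120 0 0;-120 0 -120 0 0;-180 0 -120 0 0;-240 0 -120 0 0;-300 0 -120 0 0;-300 0 -120 0 0;-300 0 -120 0 0",
)

```text
time: 26.05
ee_pos: [0.6233, -0.1, 0.1872]
tcp_rot: [180.0, -0.0, 102.8]
wrist_force: [-0.1, -0.6, -0.6]
opening: 0.0854
grasp_force: 0.0
```

```bash
python3 - <<'E'
from m import *
T,h,s,v=look("t9");S=camera("side");o=bot.get_obs();print(o["time"],o["ee_pos"],o["opening"],o["wrist_force"])
a=np.radians(12.95);R=np.array([[np.cos(a),np.sin(a)],[-np.sin(a),np.cos(a)]])
g=lambda r:(R@(r[0]-np.array([556,193])),r[1:])
print("jar",g(rect("top",blob((v<62)&(s<90),(252,246)),.1)))
print("can",g(rect("top",blob((s<50)&(v>190),(211,256)),.103)))
print("tin",g(rect("top",blob((s<60)&(v>125)&(v<185),(232,250)),.108)))
cv2.imwrite("pics/c9.png",np.hstack([cv2.resize(T[200:300,180:280],None,fx=4,fy=4,interpolation=2),cv2.resize(S[240:370,200:330],(400,400),interpolation=2)]))
E
```

```text
26.15 [ 0.62325796 -0.09887866  0.1870988 ] 0.08527754777748338 [ 0.19896842 -0.1849953   0.29070759]
jar (array([ -0.32793705, -50.5112112 ]), (array([52.9, 46.3]), 89.2))
can (array([ 0.06267686, 54.26615954]), (array([53. , 52.8]), 89.2))
tin (array([ 0.26847444, 30.61858784]), (array([ 62. , 106.6]), 15.9))
```

View pics/c9.png

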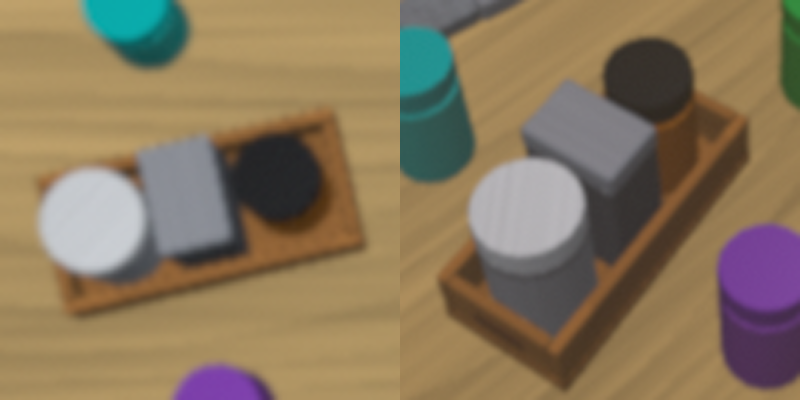

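All three stand upright in one row (top crop: canister (92,222), tin (190,195), jar (278,178)), and the gripper is clear.

```bash
python3 -c "
from workcell import ticket
print(ticket.job_done())"
```

```text
the job is handed in; nothing more can be done
None
```

The canister, tin and jar stand upright in one row on the caddy floor; the pitcher, tamper and brush were not touched, and I handed the job in at about 26 s (the hand-in gave no verdict).

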